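# Release the lattice clamp with its two catch caps

### The arm

A 6-joint arm with a two-finger parallel gripper is mounted at the origin on the work surface. World frame = base frame: x ahead of the robot, y to its left, z up, the work surface at z = 0. Lengths are in m, angles in rad, forces in N, time in s.
With the tool pointing down it reaches from about 0.3 to 0.825 m from the base axis. Payload 5.4 kg.
Tool frame: the origin (TCP) lies on the centre line of the jaws, within the pads' length; the fingertips stand 25 mm ahead of it and the grasp point (between the pads) lies 6 mm ahead of it; y points along the fingers, x is the direction in which the jaws open and shut, and the axes are right-handed (so a half turn about y gives the same grasp; the last joint's range is limited). The gripper opens to 92 mm and grips with 3 to 60 N. Pads are 20 mm wide; open, the fingers measure 128 mm over their backs; the gripper's body (75 mm by 189 mm) begins 69 mm behind the grasp point.
Start: joints at [0.962, 0.158, 1.597, -0, 1.386, -0.21], TCP at [0.223, 0.53, 0.24] pointing down, gripper open.
Joint ranges: [-2.91, 2.91], [-0.94, 2.29], [0.18, 2.7], [-1.29, 4.43], [0.17, 2.64], [-3, 3]. Speed limits (rad/s): [2.57, 2.57, 3.14, 3.14, 3.14, 3.14].

### API

Orientations are given as a unit quaternion [w, x, y, z].
In Python, from rig import bot gives the robot as it stands.
- The arm moves only by the shell command python3 -m inch 'ROWS' [FORCE]. ROWS is JSON, a list of rows, each a list of 7 numbers: the shift along the world's x, y, z in m, then the turn, a rotation vector about the world's x, y, z in rad, then the finger opening in m, from 0 to 0.0919. A call has 1 to 10 rows; each row shifts and turns the commanded pose from where the row before left it; what a row does not reach is not made up. A row lasts 1/10 s, in which the tool goes at most 50 mm and 8.59 degrees, less where a joint would pass 70% of its speed; a pose out of reach is approached as far as the arm can. A call with a gripper value outside its range is refused whole. The fingers move at their own pace and stop on an object; FORCE is the grip in N (left out, the last holds). Time passes only in rows, so rows that do not move let the fingers close. It gives the time, the measured TCP pose, the force and the opening at its end, in the units of the state.
- bot.get_obs(): the state, without advancing time (a new reading comes with each control period).
- bot.grab_frame(name): name is "side" or "top" or "wrist"; returns a dict with "image" (400x640x3 uint8, red, green, blue), "depth" (400x640 float32, m along the optical axis (not along the pixel's ray), 0 where there is no reading), "mtx" (3x3 intrinsics, pixels), "rvec" (rotation vector, rad) and "tvec" (3), from world to camera coordinates, as OpenCV has them. Camera axes: x right, y down, z forward; pixel columns grow to the right and rows downward; lengths in m; the calibration is good to about 2 mm. A picture is of the moment at which its call begins.
- bot.close_job(): hands the job in, once; it reports no verdict.
The state is a dict: "time": time; "qpos": joint angles; "qvel": joint speeds; "effort": joint torques, N m; "position": TCP position; "tool_rot": TCP orientation; "force": force on the tool from outside, world axes, zero at the start; "wrist_torque": the same for the moment, N m; "finger_gap": finger opening in m.
Only numpy, scipy, OpenCV 4.12 (cv2) and the standard library are available. Lean on these libraries where they do the work, as an engineer would, in place of code of your own. Each camera call takes 0.05 s, during which the arm holds its last target.

### The job

Open the clamp that holds the wooden lattice panel: press its two round catch caps down together with the fingertips and keep both down until the clamp jaw has crept all the way back and stopped, then let both caps come up and move clear. Leave the panel lying in the clamp, and do not move the panel, the glue bottle, the tape measure or the mallet.

Things in the scene. Friction and masses are not known exactly. Their poses are not given: they have to be found in the camera images.
- jig: Clamp, fixed, yaw -0.7 to 0.7. Origin on the bench under the middle of the cap pair; +x runs from the caps to the jaw, panel and fence, +y from right cap to left cap, z up. Plywood base x -50 to 265, 200 wide, 18 thick. Grey catch housing 70 (x) by 130 (y) centred on the origin, top 68 above the bench. Wood fence 22 by 160 at x = 242, top 48 above the bench. Nothing on it is higher than the caps
- left_cap_top (a point): Centre of the top of the left catch cap: black cylinder, diameter 28, top 84 above the bench when up, at x = 0, y = +32 of the clamp. It goes straight down 7 into a steel collar of diameter 38, top 74 above the bench (cap stays 3 proud). Cap centres are 64 apart, inner edges 36, outer edges 92
- right_cap_top (a point): Centre of the top of the right catch cap, the same as the left one, at x = 0, y = -32 of the clamp
- left_cap (a joint): How far the left cap is pressed down, in m: 0 up, 0.007 fully down. Sprung: 1.2 N to start, 4 N fully down, up to 2 N more while the catch rubs; it comes up by itself when let go with the jaw fully back. Its catch is free once it is pressed more than 0.004; fully down is best
- right_cap (a joint): The same for the right cap
- jaw (a joint): How far the jaw has moved back from the panel towards the caps, in m: 0 clamped, 0.032 fully back at its stop. Spring and damper drive it at about 9 mm/s, 4 s in all, only while both caps are down. If a cap is let go too soon the jaw drags or stops on its catch (teeth every 0.010), perhaps with caps part down, until both are pressed again; above 0.029 it stays back.
- jaw_top (a point): Middle of the top of the jaw, a dark wooden bar 20 (x) by 150 (y) by 30 high, top 50 above the bench, at x = 80 of the clamp when clamped and x = 48 when fully back. Two steel rods run from it into the catch housing
- panel: Loose pale wooden lattice of 4 by 4 slats, 140 (x) by 148 (y) by 18 high, lying on the clamp's base between jaw and fence; origin at the middle of its underside. To be left where it lies
- glue: Loose white glue bottle, diameter 56, height 130, standing on the bench beside the clamp; origin at the middle of its underside. Leave alone
- tape: Loose tape measure, black case 66 by 34 by 62 high, standing on the bench beside the clamp; origin at the middle of its underside. Leave alone
- mallet: Loose wooden mallet lying on the bench beside the clamp, head 50 (x) by 95 (y) by 55 high, handle of diameter 24 running 195 from the head's centre to -x; origin under the head's centre. Leave alone
Mind the look-alikes: they are no part of the job. There is more than one size of the panel; the job needs the largest.

How it is judged:
By the outcome, as a careful person would: the job done as asked, in the order asked, and still so for the second after the job is handed in, with the robot touching nothing.
It also fails if it takes over 32 s, if anything falls off the work surface, if the arm or the gripper's body presses on something with over 40 N, if the wrist force passes 120 N, or if a joint passes its speed limit or range.

## Working session

There is one attempt and no reset: what is moved stays moved. The work goes in short steps, Python scripts to look and compute and a shell command to move; the robot and the scene stay as the last step left them, time stands still between calls to the robot, and variables do not carry over. Pictures are saved under pics/ and viewed, and the job is handed in when it is done.

```bash
mkdir -p pics; ls; python3 - <<'E'
from rig import bot
import cv2,numpy as np
o=bot.get_obs(); print(o)
for n in("top","side"):
    f=bot.grab_frame(n); cv2.imwrite(f"pics/{n}0.png",f["image"][:,:,::-1]); np.savez(f"{n}0.npz",**f); print(n,f["mtx"],f["rvec"],f["tvec"])
E
```

```text
pics
{'time': 0.0, 'qpos': array([ 9.61897828e-01,  1.59042229e-01,  1.59823837e+00, -1.60227188e-05,
        1.38619054e+00, -2.10053251e-01]), 'qvel': array([ 0.00194513, -0.00111366, -0.00090144, -0.00057342,  0.00010528,
       -0.00017012]), 'effort': array([-9.15600481e-05, -3.85572624e+01, -3.22104192e+01,  6.99890172e-02,
        3.79332737e-02, -1.58259622e-04]), 'position': array([0.22296124, 0.5293786 , 0.23861964]), 'tool_rot': array([-0.58889243,  0.58939044,  0.39042382, -0.39165526]), 'force': array([-0.77065595,  0.51229928, -0.2465778 ]), 'wrist_torque': array([-0.04030821,  0.00825283,  0.03919431]), 'finger_gap': 0.09189866755682073}
top [[426.44230312   0.         317.07328831]
 [  0.         426.44230312 199.02825973]
 [  0.           0.           1.        ]] [ 2.14354102 -2.1686828   0.13378572] [0.04770055 0.62161555 0.86140644]
side [[478.64679409   0.         326.72514008]
 [  0.         478.64679409 197.03146636]
 [  0.           0.           1.        ]] [ 0.33183057 -2.81933527  1.11075207] [0.57821708 0.12780454 1.06119447]
```

View pics/top0.png

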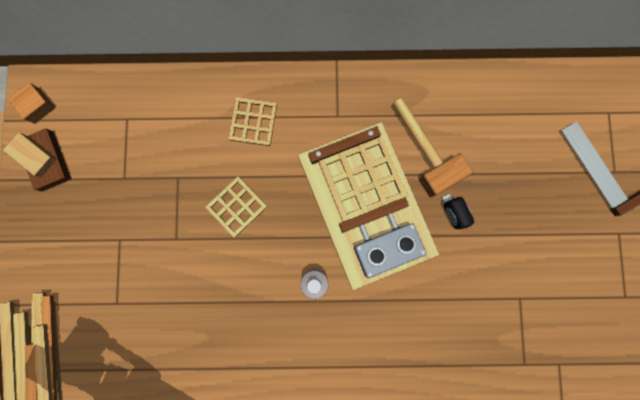

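View pics/side0.png

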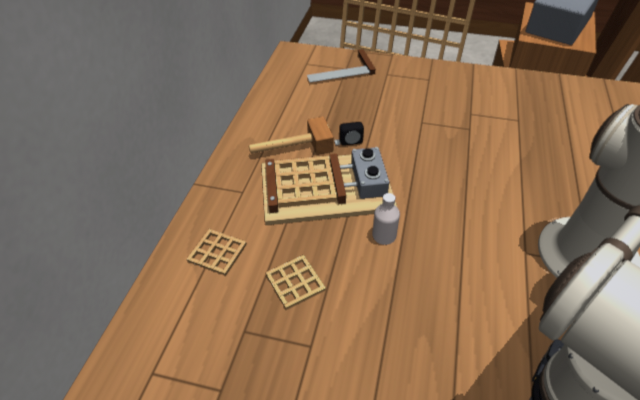

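The top view shows three lattices: in the clamp at (363,180), loose at (253,121) and loose at (236,207). The one in the clamp is the largest and lies between the jaw and the fence, so it fits the description. The only cap pair is at (377,257) and (407,244) on the grey housing. I'll measure these and confirm with a crop.

```bash
cat > h.py <<'E'
import numpy as np,cv2
def ray(f,u,v,z):
    R=cv2.Rodrigues(f["rvec"])[0];t=f["tvec"].ravel();c=-R.T@t
    d=R.T@np.linalg.inv(f["mtx"])@np.array([u,v,1.]);return c+d*(z-c[2])/d[2]
def proj(f,P):
    return cv2.projectPoints(np.float64(P).reshape(-1,1,3),f["rvec"],f["tvec"],f["mtx"],None)[0].reshape(-1,2)
def caps(f,box):
    x0,y0,x1,y1=box;S=8
    im=cv2.resize(f["image"][y0:y1,x0:x1],None,fx=S,fy=S,interpolation=cv2.INTER_CUBIC)
    m=(im.max(2)<45).astype(np.uint8)
    cs,_=cv2.findContours(m,cv2.RETR_EXTERNAL,cv2.CHAIN_APPROX_NONE);out=[]
    for c in cs:
        if cv2.contourArea(c)>60*S*S:
            e=cv2.fitEllipse(c);out.append(((e[0][0]+.5)/S-.5+x0,(e[0][1]+.5)/S-.5+y0,cv2.contourArea(c)/S/S,np.round(np.array(e[1])/S,1)))
            cv2.ellipse(im,e,(255,0,0),1)
    return out,im
E
python3 - <<'E'
from h import *
for n,box in(("top",(340,215,450,295)),("side",(340,135,400,205))):
    f=dict(np.load(n+"0.npz")); o,im=caps(f,box); cv2.imwrite(f"pics/{n}crop.png",cv2.resize(im,None,fx=.8,fy=.8)[:,:,::-1])
    for c in o: print(n,c,ray(f,c[0],c[1],.084))
f=dict(np.load("top0.npz"))
for uv in((314,286),(459,212),(447,174)):
    z=f["depth"][uv[1],uv[0]];print(uv,z,f["tvec"][2])
    print(ray(f,*uv,0.05))
E
```

```text
side (372.4663314819336, 170.72864532470703, 67.3046875, array([8.8, 9.8])) [ 0.4999903  -0.06881138  0.084     ]
side (367.3700981140137, 152.87907028198242, 61.84375, array([8.3, 9.5])) [ 0.5229176  -0.12814936  0.084     ]
side (350.52470779418945, 138.62982845306396, 96.6953125, array([11.6, 24.1])) [ 0.57390766 -0.17156584  0.084     ]
(314, 286) 0.786459 0.8614064399938013
[0.4425946  0.04874768 0.05      ]
(459, 212) 0.87520665 0.8614064399938013
[ 0.59013133 -0.25388537  0.05      ]
(447, 174) 0.88867986 0.8614064399938013
[ 0.67049405 -0.2329583   0.05      ]
```

View pics/topcrop.png

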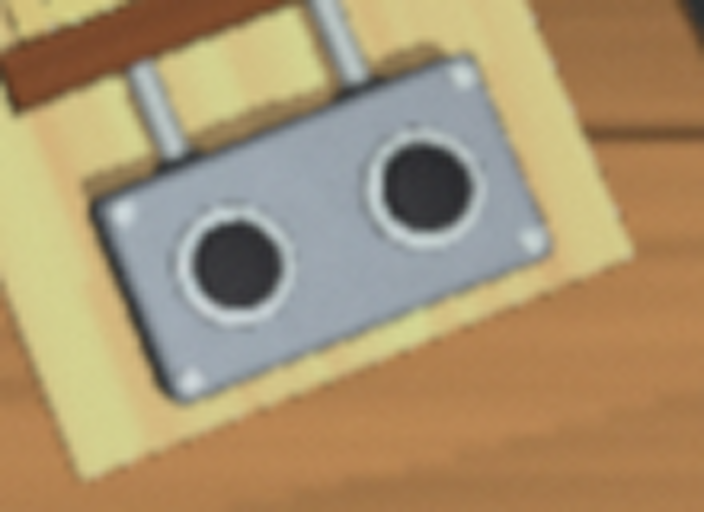

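View pics/sidecrop.png

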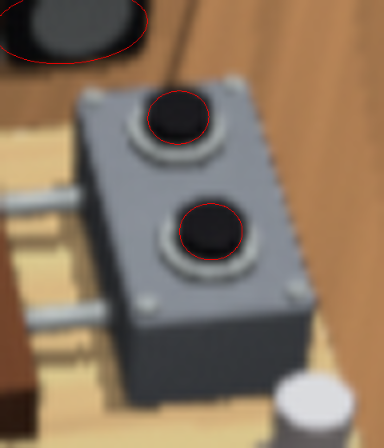

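```bash
sed -i 's/max(2)<45/max(2)<T/; s/def caps(f,box)/def caps(f,box,T=45)/' h.py
python3 - <<'E'
from h import *
from scipy.spatial.transform import Rotation as Ro
from rig import bot
res={}
for n,box,T in(("top",(362,230,425,272),90),("side",(355,140,400,190),60)):
    f=dict(np.load(n+"0.npz")); o,im=caps(f,box,T); o=[c for c in o if c[2]<400]
    P=[ray(f,c[0],c[1],.084) for c in o]
    for c,p in zip(o,P): print(n,c,p.round(4))
    if len(P)==2:
        P.sort(key=lambda p:p[1]); d=P[1]-P[0]; print("mid",(P[0]+P[1])/2,"len",np.linalg.norm(d),"yaw",np.arctan2(-d[0],d[1]))
o=bot.get_obs();q=o["tool_rot"];print(Ro.from_quat(q[[1,2,3,0]]).as_matrix().round(3))
f=dict(np.load("top0.npz"));d=f["depth"]
print("depth pts",[ (d[v,u]) for u,v in((377,257),(407,244),(392,251))])
E
```

```text
top (376.58592414855957, 255.90953826904297, 127.4453125, array([12.5, 13. ])) [ 0.5021 -0.0756  0.084 ]
top (406.1117134094238, 243.770601272583, 132.8046875, array([12.6, 13.4])) [ 0.5252 -0.1347  0.084 ]
mid [ 0.51362816 -0.10513019  0.084     ] len 0.06344100675799491 yaw 0.3730880832554432
side (372.46216011047363, 170.64820671081543, 76.0625, array([ 9.3, 10.4])) [ 0.5    -0.0691  0.084 ]
side (367.3355655670166, 152.8107395172119, 69.75, array([ 8.9, 10. ])) [ 0.523  -0.1284  0.084 ]
mid [ 0.51154562 -0.09872797  0.084     ] len 0.0636013155574126 yaw 0.3699754373828246
[[ 0.388 -0.001 -0.922]
 [ 0.922 -0.001  0.388]
 [-0.002 -1.     0.   ]]
depth pts [np.float32(0.83925956), np.float32(0.8428046), np.float32(0.85952914)]
```

```bash
python3 -m inch '[[0.018,-0.0395,0,0,0,0.048,0.046],[0.018,-0.0395,0,0,0,0.048,0.046],[0.018,-0.0395,0,0,0,0.048,0.046],[0.018,-0.0395,0,0,0,0.048,0.046],[0.018,-0.0395,0,0,0,0.048,0.046],[0.018,-0.0395,0,0,0,0.048,0.046],[0.018,-0.0395,0,0,0,0.048,0.046],[0.018,-0.0395,0,0,0,0.048,0.046]]' 20 && python3 -m inch '[[0.018,-0.0395,0,0,0,0.048,0.046],[0.018,-0.0395,0,0,0,0.048,0.046],[0.018,-0.0395,0,0,0,0.048,0.046],[0.018,-0.0395,0,0,0,0.048,0.046],[0.018,-0.0395,0,0,0,0.048,0.046],[0.018,-0.0395,0,0,0,0.048,0.046],[0.018,-0.0395,0,0,0,0.048,0.046],[0.018,-0.0395,0,0,0,0.048,0.046],[0,0,0,0,0,0,0.046],[0,0,0,0,0,0,0.046]]'
python3 - <<'E'
from rig import bot
from h import *
f=bot.grab_frame("wrist"); cv2.imwrite("pics/w1.png",f["image"][:,:,::-1]); np.savez("w1.npz",**f)
o=bot.get_obs();print(o["time"],o["position"],o["qpos"],o["force"],o["finger_gap"],o["tool_rot"])
E
```

```text
time: 0.9
position: [0.3674, 0.2122, 0.2393]
tool_rot: [0.503, -0.503, -0.497, 0.497]
force: [0.9, -0.4, 0.2]
finger_gap: 0.046
time: 1.9
position: [0.5109, -0.1024, 0.2389]
tool_rot: [-0.401, 0.4, 0.583, -0.583]
force: [0.6, 0.1, -0.1]
finger_gap: 0.0457
1.95 [ 0.51077798 -0.10151697  0.23906534] [-4.28771399e-01  1.87584050e-02  1.74721973e+00  4.47534702e-04
  1.37716511e+00 -2.36828971e+00] [ 0.11290952 -0.03012347  0.03954794] 0.04588149089136174 [-0.40045939  0.39932597  0.58322749 -0.58310954]
```

View pics/w1.png

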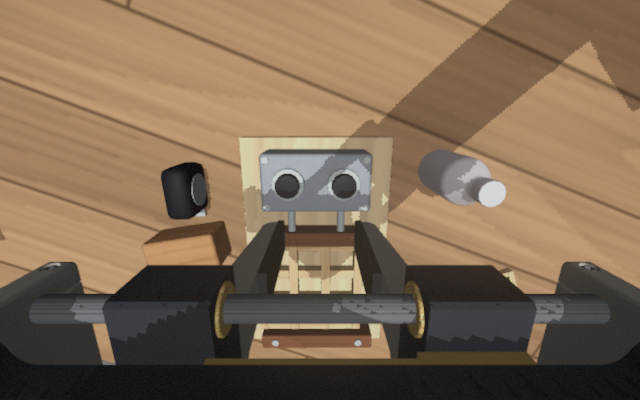

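The wrist view shows the caps at (287,185) and (344,184), square to the finger line, with the fingertips at about (270,225) and (370,225). I'll measure the caps here too.

```bash
python3 - <<'E'
from h import *
from scipy.spatial.transform import Rotation as Ro
from scipy.optimize import least_squares
F={};C={}
for n,file,box,T in(("w","w1",(268,165,362,207),62),("top","top0",(362,230,425,272),90),("side","side0",(355,140,400,190),60)):
    f=dict(np.load(file+".npz")); o,im=caps(f,box,T); o=[c for c in o if 40<c[2]<700]
    if n=="w":cv2.imwrite("pics/w1c.png",im[:,:,::-1])
    P=[ray(f,c[0],c[1],.084) for c in o]
    k=np.argsort([p[1] for p in P]);F[n]=f;C[n]=[o[i][:2] for i in k]
    for i in k: print(n,o[i],P[i].round(4))
    d=P[k[1]]-P[k[0]];print(n,"mid",((P[k[0]]+P[k[1]])/2).round(4),np.linalg.norm(d),"yaw",np.arctan2(-d[0],d[1]))
    R=cv2.Rodrigues(f["rvec"])[0];print("cam",(-R.T@f["tvec"].ravel()).round(3))
for S in(("w","top"),("w","side"),("top","side"),("w","top","side")):
    print(S,[least_squares(lambda p:np.concatenate([proj(F[n],p)[0]-C[n][i] for n in S]),[.51,-.1,.084]).x.round(4) for i in(0,1)])
q=[ 0.39932597, 0.58322749,-0.58310954,-0.40045939];print(Ro.from_quat(q).as_matrix().round(4))
E
```

```text
w (286.7279415130615, 185.30179977416992, 184.0390625, array([21.7, 22.6])) [ 0.5225 -0.1352  0.084 ]
w (346.18817138671875, 191.44531631469727, 108.234375, array([10.5, 20.1])) [ 0.5055 -0.0716  0.084 ]
w mid [ 0.514  -0.1034  0.084 ] 0.06581906843538182 yaw 0.2608659328397272
cam [ 0.441 -0.129  0.382]
top (406.1117134094238, 243.770601272583, 132.8046875, array([12.6, 13.4])) [ 0.5252 -0.1347  0.084 ]
top (376.58592414855957, 255.90953826904297, 127.4453125, array([12.5, 13. ])) [ 0.5021 -0.0756  0.084 ]
top mid [ 0.5136 -0.1051  0.084 ] 0.06344100675799491 yaw 0.3730880832554432
cam [0.51  0.04  0.932]
side (367.3355655670166, 152.8107395172119, 69.75, array([ 8.9, 10. ])) [ 0.523  -0.1284  0.084 ]
side (372.46216011047363, 170.64820671081543, 76.0625, array([ 9.3, 10.4])) [ 0.5    -0.0691  0.084 ]
side mid [ 0.5115 -0.0987  0.084 ] 0.0636013155574126 yaw 0.3699754373828246
cam [0.408 0.748 0.867]
('w', 'top') [array([ 0.5248, -0.1355,  0.0763]), array([ 0.5026, -0.0741,  0.0972])]
('w', 'side') [array([ 0.5241, -0.1353,  0.0779]), array([ 0.5047, -0.0714,  0.0831])]
('top', 'side') [array([ 0.5248, -0.1362,  0.0769]), array([ 0.5016, -0.0766,  0.0766])]
('w', 'top', 'side') [array([ 0.5245, -0.1355,  0.0775]), array([ 0.5039, -0.0724,  0.0851])]
[[-3.603e-01 -1.200e-03 -9.328e-01]
 [ 9.328e-01  1.000e-03 -3.603e-01]
 [ 1.400e-03 -1.000e+00  8.000e-04]]
```

View pics/w1c.png

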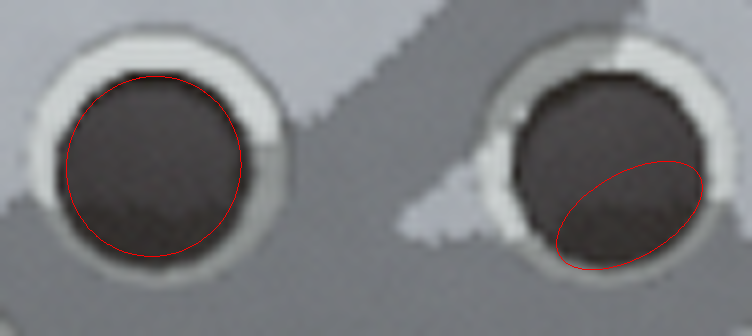

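The threshold fit failed on the right cap because a shadow cuts across it. I'll read the disc edges from the crop instead: centres (287.1,185.1) and (344.1,185.0).

```bash
python3 - <<'E'
from h import *
f=dict(np.load("w1.npz"))
def p3(u,v):
    z=f["depth"][v-2:v+3,u-2:u+3];z=np.median(z);R=cv2.Rodrigues(f["rvec"])[0]
    return (R.T@(np.linalg.inv(f["mtx"])@[u,v,1]*z-f["tvec"].ravel())).round(4)
print(p3(287,185),p3(344,185),p3(316,185),"bench",p3(100,130))
P=[ray(f,287.1,185.1,.084),ray(f,344.1,185.0,.084)];d=P[1]-P[0];m=(P[0]+P[1])/2
print(P,m,np.linalg.norm(d),np.arctan2(-d[0],d[1]))
t=[.5108,-.1015,.239]; a=np.array([-.3603,.9328,0])
for s in(-1,1):print("tip proj",proj(f,np.array(t)+[0,0,-.025]+s*.032*a))
E
```

```text
[ 0.5225 -0.135   0.0825] [ 0.5    -0.0763  0.0822] [ 0.5148 -0.1039  0.0663] bench [ 0.5638 -0.3953 -0.0018]
[array([ 0.52215665, -0.13486347,  0.084     ]), array([ 0.49959295, -0.07652876,  0.084     ])] [ 0.5108748  -0.10569611  0.084     ] 0.06254645621480977 0.36907312747645876
tip proj [[270.43198    235.32571974]]
tip proj [[368.68053681 235.17590907]]
```

Cap midpoint: wrist (0.511,-0.106), top (0.514,-0.105), side (0.512,-0.099, biased by the visible cap wall). I'll use (0.512,-0.104) and yaw 0.37, which the tool already has. Next I descend to 10 mm above the caps.

```bash
python3 -m inch '[[0.001,-0.003,-0.03,0,0,0,0.046],[0,0,-0.03,0,0,0,0.046],[0,0,-0.03,0,0,0,0.046],[0,0,-0.02,0,0,0,0.046],[0,0,-0.008,0,0,0,0.046],[0,0,0,0,0,0,0.046],[0,0,0,0,0,0,0.046]]'
python3 - <<'E'
from rig import bot
from h import *
for n in("wrist","top","side"):
    f=bot.grab_frame(n); np.savez(n+"2.npz",**f); im=f["image"]
    if n=="top": im=cv2.resize(im[200:300,330:460],None,fx=5,fy=5,interpolation=2)
    if n=="side": im=cv2.resize(im[90:230,300:440],None,fx=4,fy=4,interpolation=2)
    cv2.imwrite(f"pics/{n}2.png",im[:,:,::-1])
o=bot.get_obs();print(o["time"],o["position"],o["force"],o["finger_gap"])
E
```

```text
time: 2.65
position: [0.5129, -0.1048, 0.1228]
tool_rot: [-0.399, 0.4, 0.584, -0.583]
force: [0.5, 0.6, -0.1]
finger_gap: 0.0458
2.8 [ 0.51319793 -0.10539737  0.12308021] [0.30387515 0.62046376 0.66174466] 0.04590903434218576
```

View pics/wrist2.png

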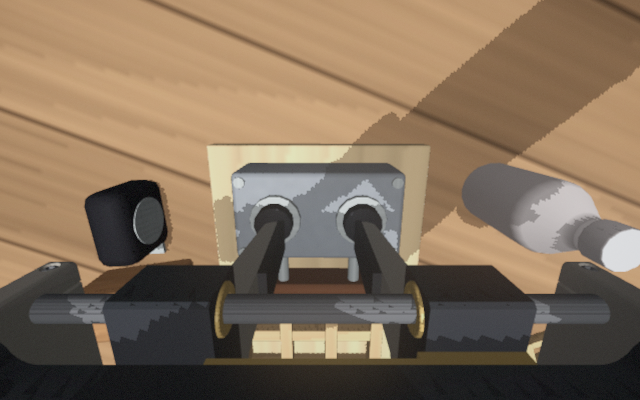

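View pics/side2.png

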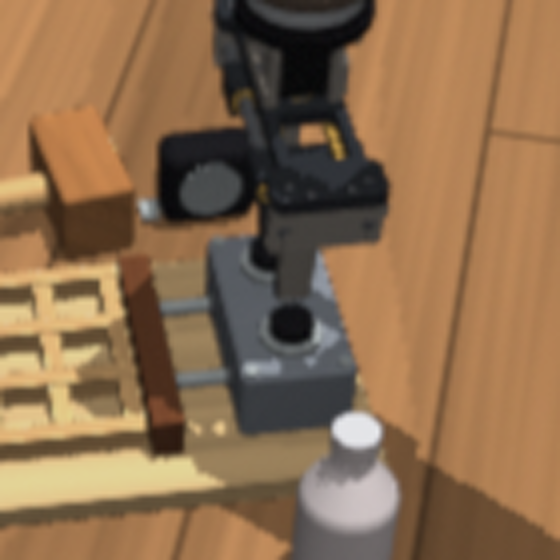

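The wrist view shows the fingertips over the caps at (272,222) and (360,222), and the side view agrees at crop (292,300). I'll enlarge it to check centring.

```bash
python3 - <<'E'
from h import *
f=dict(np.load("wrist2.npz")); im=f["image"][180:280,230:405]
im=np.clip(cv2.resize(im,None,fx=4.5,fy=4.5,interpolation=2).astype(float)*2,0,255).astype(np.uint8)
t=np.array([.5132,-.1054,.123]); a=np.array([-.3603,.9328,0]);b=np.array([.9328,.3603,0])
for s in(-1,1):
    q=[t+[0,0,-.025]+s*(.032+dx)*a+dy*b for dx,dy in((-.009,-.01),(.009,-.01),(.009,.01),(-.009,.01))]
    p=((proj(f,q)-[230,180])*4.5).astype(np.int32);cv2.polylines(im,[p],True,(255,0,0),1)
    th=np.linspace(0,6.28,40);q=[np.array([.512,-.1045,.084])+s*.032*a+.014*(np.cos(x)*a+np.sin(x)*b) for x in th]
    p=((proj(f,q)-[230,180])*4.5).astype(np.int32);cv2.polylines(im,[p],True,(0,255,0),1)
cv2.imwrite("pics/w2c.png",im[:,:,::-1])
E
```

```text
(no output)
```

View pics/w2c.png

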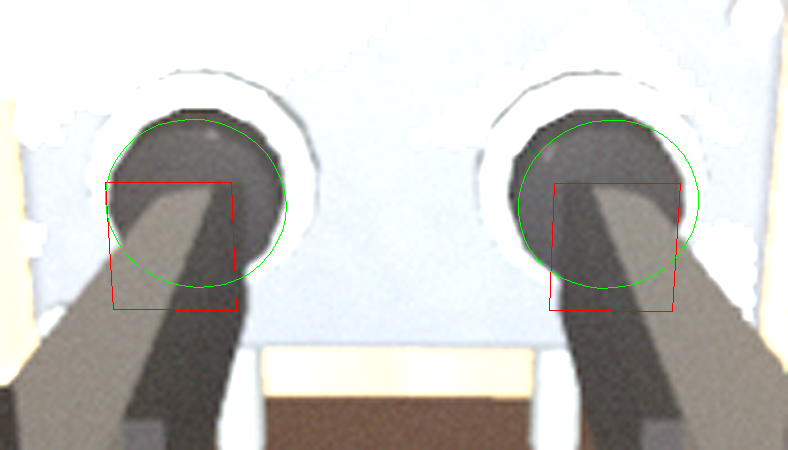

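Relative to the fingers, the caps sit about 1–2 mm further towards the robot than I predicted. I'll shift x by -2 mm and press down in small steps.

```bash
python3 -m inch '[[-0.002,0,-0.003,0,0,0,0.046],[0,0,-0.003,0,0,0,0.046],[0,0,-0.003,0,0,0,0.046],[0,0,-0.003,0,0,0,0.046],[0,0,-0.002,0,0,0,0.046],[0,0,0,0,0,0,0.046]]' 
python3 -m inch '[[0,0,-0.002,0,0,0,0.046],[0,0,-0.002,0,0,0,0.046],[0,0,0,0,0,0,0.046]]'
```

```text
time: 3.4
position: [0.5102, -0.1052, 0.1076]
tool_rot: [0.4, -0.4, -0.583, 0.583]
force: [-1.1, 0.3, 1.1]
finger_gap: 0.0461
time: 3.7
position: [0.5102, -0.1052, 0.1039]
tool_rot: [0.4, -0.4, -0.583, 0.583]
force: [-3.2, -0.1, 7.0]
finger_gap: 0.0458
```

```bash
python3 -m inch '[[0,0,-0.0015,0,0,0,0.046],[0,0,-0.0015,0,0,0,0.046],[0,0,0,0,0,0,0.046]]'
python3 -m inch '[[0,0,-0.001,0,0,0,0.046],[0,0,0,0,0,0,0.046]]'
```

```text
time: 4.0
position: [0.5103, -0.1052, 0.1023]
tool_rot: [0.4, -0.399, -0.583, 0.583]
force: [-6.1, 2.9, 14.5]
finger_gap: 0.0456
time: 4.2
position: [0.5104, -0.1052, 0.1022]
tool_rot: [0.4, -0.399, -0.583, 0.584]
force: [-9.9, 3.7, 20.9]
finger_gap: 0.046
```

The caps have hit bottom: z has stalled at 0.102 while the force rises to 21 N. I'll hold here and watch the jaw.

```bash
cat > look.py <<'E'
import sys
from rig import bot
from h import *
k=sys.argv[1]
a=bot.grab_frame("side")["image"][90:230,300:440];b=bot.grab_frame("wrist")["image"][150:380,210:430]
im=np.hstack([cv2.resize(a,(400,400),interpolation=2),cv2.resize(b,(383,400),interpolation=2)])
cv2.imwrite(f"pics/look{k}.png",im[:,:,::-1]);o=bot.get_obs();print(o["time"],o["position"].round(4),o["force"].round(1))
E
python3 -m inch '[[0,0,0,0,0,0,0.046],[0,0,0,0,0,0,0.046],[0,0,0,0,0,0,0.046],[0,0,0,0,0,0,0.046],[0,0,0,0,0,0,0.046],[0,0,0,0,0,0,0.046],[0,0,0,0,0,0,0.046],[0,0,0,0,0,0,0.046],[0,0,0,0,0,0,0.046],[0,0,0,0,0,0,0.046]]'; python3 look.py 1
```

```text
time: 5.2
position: [0.5104, -0.1052, 0.1022]
tool_rot: [0.4, -0.399, -0.583, 0.584]
force: [-9.7, 4.0, 21.4]
finger_gap: 0.0458
5.3 [ 0.5104 -0.1052  0.1022] [-8.9  3.3 21.1]
```

View pics/look1.png

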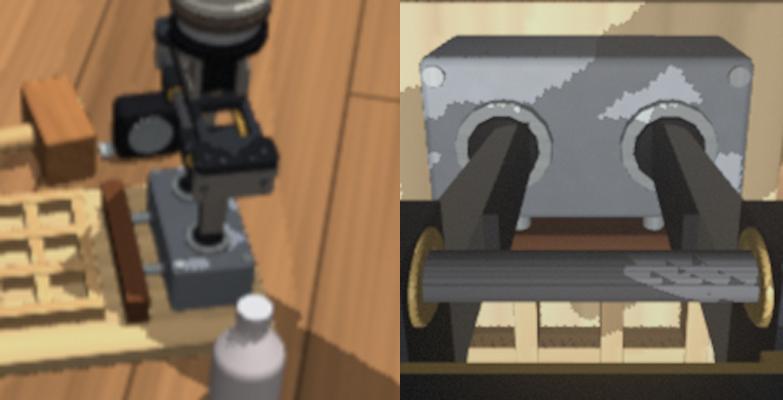

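The jaw (side crop (125,250)) has left the panel and the rods are getting shorter. Both caps look down in their collars. I'll keep holding.

```bash
for i in 1 2 3; do python3 -m inch '[[0,0,0,0,0,0,0.046],[0,0,0,0,0,0,0.046],[0,0,0,0,0,0,0.046],[0,0,0,0,0,0,0.046],[0,0,0,0,0,0,0.046],[0,0,0,0,0,0,0.046],[0,0,0,0,0,0,0.046],[0,0,0,0,0,0,0.046],[0,0,0,0,0,0,0.046],[0,0,0,0,0,0,0.046]]' | grep force; done; python3 look.py 2
python3 -m inch '[[0,0,0,0,0,0,0.046],[0,0,0,0,0,0,0.046],[0,0,0,0,0,0,0.046],[0,0,0,0,0,0,0.046],[0,0,0,0,0,0,0.046],[0,0,0,0,0,0,0.046],[0,0,0,0,0,0,0.046],[0,0,0,0,0,0,0.046],[0,0,0,0,0,0,0.046],[0,0,0,0,0,0,0.046]]';python3 look.py 3
```

```text
force: [-10.6, 3.6, 21.7]
force: [-9.2, 3.3, 21.6]
force: [-9.8, 4.0, 21.2]
8.4 [ 0.5104 -0.1052  0.1022] [-9.3  3.2 21.6]
time: 9.4
position: [0.5104, -0.1052, 0.1022]
tool_rot: [0.4, -0.399, -0.583, 0.584]
force: [-9.6, 3.3, 21.6]
finger_gap: 0.0457
9.5 [ 0.5104 -0.1052  0.1022] [-9.4  2.4 21.1]
```

View pics/look2.png

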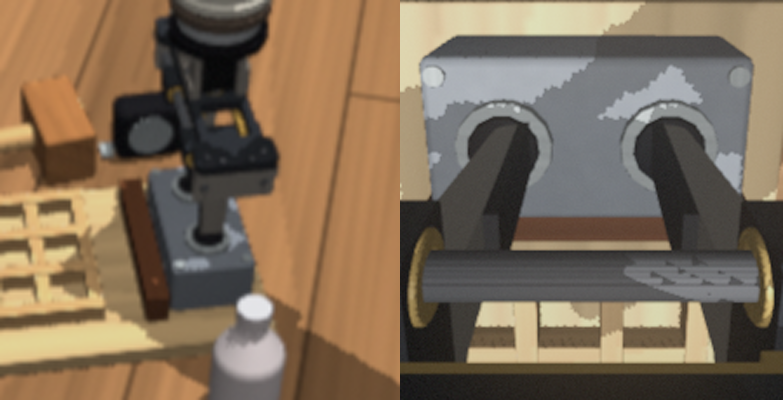

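View pics/look3.png

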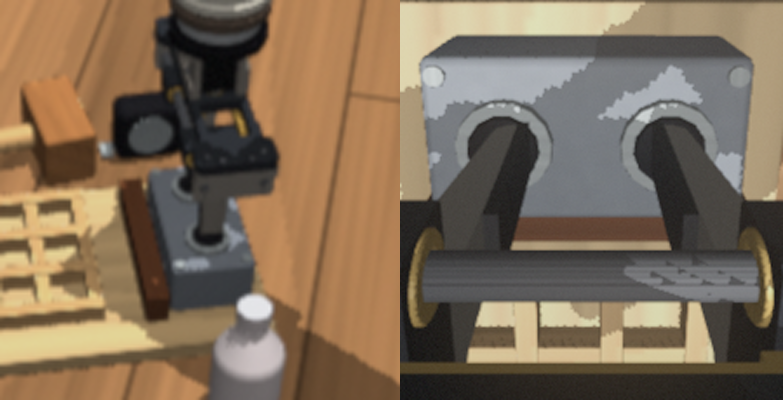

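The jaw now lies against the housing, and pictures 2 and 3, about a second apart, are the same, so it has stopped. I'll lift straight up and check.

```bash
python3 -m inch '[[0,0,0.002,0,0,0,0.046],[0,0,0.003,0,0,0,0.046],[0,0,0.004,0,0,0,0.046],[0,0,0.01,0,0,0,0.046],[0,0,0.03,0,0,0,0.046],[0,0,0.04,0,0,0,0.046],[0,0,0.04,0,0,0,0.046],[0,0,0,0,0,0,0.046]]'
python3 -m inch '[[-0.03,0.03,0.02,0,0,0,0.046],[-0.03,0.03,0.02,0,0,0,0.046],[-0.03,0.03,0.02,0,0,0,0.046],[-0.03,0.03,0,0,0,0,0.046],[-0.03,0.03,0,0,0,0,0.046],[0,0,0,0,0,0,0.046],[0,0,0,0,0,0,0.046]]'
python3 - <<'E'
from rig import bot
from h import *
o=bot.get_obs();print(o["time"],o["position"],o["force"],abs(o["qvel"]).max())
im=[]
for n in("top","side"):
    f=bot.grab_frame(n);np.savez(n+"9.npz",**f);g=dict(np.load(n+"0.npz"))["image"]
    b=(slice(80,310),slice(290,490)) if n=="top" else (slice(90,260),slice(240,420))
    for k,i in (("0",g),("9",f["image"])): im.append(cv2.resize(i[b],(400,300 if n=="side" else 300),interpolation=2))
cv2.imwrite("pics/end.png",np.vstack([np.hstack(im[:2]),np.hstack(im[2:])])[:,:,::-1])
E
```

```text
time: 10.3
position: [0.5137, -0.1066, 0.2355]
tool_rot: [-0.395, 0.404, 0.584, -0.583]
force: [0.7, 0.1, 0.1]
finger_gap: 0.0456
time: 11.0
position: [0.3601, 0.0452, 0.2884]
tool_rot: [-0.399, 0.4, 0.584, -0.583]
force: [0.5, 0.1, -0.4]
finger_gap: 0.0458
11.0 [0.36010714 0.04516797 0.2883615 ] [ 0.48893666  0.09487255 -0.38901806] 0.039396136220031304
```

View pics/end.png

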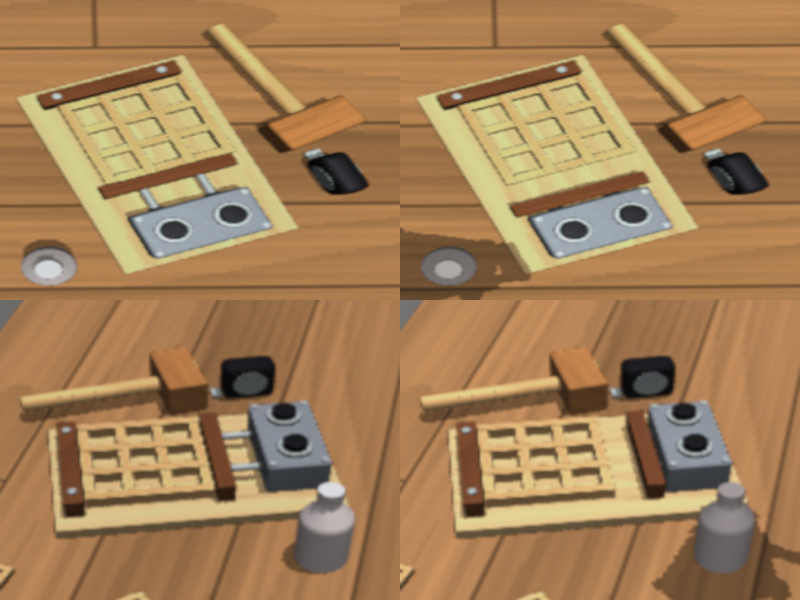

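Before and after views show the jaw at the housing and the panel, mallet, tape and glue in the same pixels. As a last check I'll measure the cap heights and the jaw position.

```bash
python3 - <<'E'
from h import *
for n,c in(("top",((377,256),(406,244))),("side",((372,170),(367,152)))):
    A=dict(np.load(n+"0.npz"));B=dict(np.load(n+"9.npz"))
    for u,v in c:
        s=(slice(v-2,v+3),slice(u-2,u+3));print(n,"cap depth before/after",np.median(A["depth"][s]),np.median(B["depth"][s]))
B=dict(np.load("top9.npz"));A=dict(np.load("top0.npz"))
b=(slice(170,250),slice(330,425))
for nm,f in(("0",A),("9",B)):
    h=cv2.cvtColor(np.ascontiguousarray(f["image"][b]),cv2.COLOR_RGB2HSV)
    m=((h[...,0]<14)&(h[...,1]>110)&(h[...,2]<140)).astype(np.uint8)
    k,_,st,ce=cv2.connectedComponentsWithStats(m);i=1+st[1:,4].argmax();p=ray(f,ce[i][0]+330,ce[i][1]+170,.05)
    d=p[:2]-[.512,-.105];print(nm,"jaw x in clamp",d@[np.cos(.371),np.sin(.371)],st[i,4])
a=np.abs(A["image"].astype(int)-B["image"]).max(2)[120:215,315:400];print("panel diff share",(a>40).mean())
S=cv2.resize(np.load("side9.npz")["image"][135:205,340:400],None,fx=8,fy=8,interpolation=2);cv2.imwrite("pics/endc.png",S[:,:,::-1])
E
```

```text
top cap depth before/after 0.840528 0.8399097
top cap depth before/after 0.84413576 0.84334165
side cap depth before/after 1.13184 1.1307586
side cap depth before/after 1.1749587 1.1750841
0 jaw x in clamp 0.08044393168019243 593
9 jaw x in clamp 0.0487188007938407 631
panel diff share 0.03764705882352941
```

View pics/endc.png

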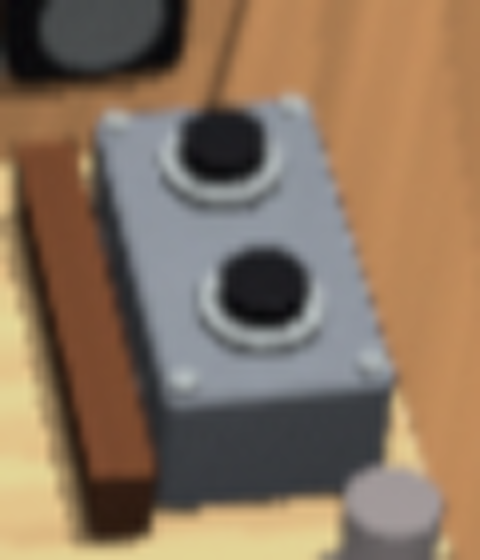

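The caps are back at their starting height. The jaw went from x = 80 to 48.7 mm, so it is fully back, and nothing touches the robot.

```bash
python3 -c "
from rig import bot
print(bot.close_job())"
```

```text
the job is handed in; nothing more can be done
None
```

The clamp is open and the job is handed in, at about 11 s of the 32 s allowed. I pressed both caps fully down with the fingertips (about 21 N in all), held them for about 5 s until two pictures about a second apart showed the jaw stopped, then lifted straight up and moved clear.

**Last checks:**
- **Jaw:** moved from x = 80 mm to about 48.7 mm in the clamp frame, against a nominal 48 mm fully back.
- **Caps:** both back up, at their starting depth within about 1 mm in the top and side views.
- **Other objects:** the panel, glue bottle, tape measure and mallet looked unmoved in before and after pictures. I compared these by eye, plus a pixel difference over the panel area, where 3.8% of pixels changed. That area also takes in the jaw's old place.
- **Robot:** clear of everything, with the wrist force near zero.

**Disagreements along the way:**
- **Cap position:** the side view put the caps about 6 mm off the other two views in y, because the visible cap wall biased it. I went by the wrist and top views and a close-up before contact.
- **Wrist cap fit:** the automatic fit failed on the right cap because a shadow crossed it, so I read that cap's edges from the enlarged crop.
- **Sideways load:** the wrist also read about 10 N sideways while I was pressing.

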